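# Hang up the blanking plug and hold the extractor's recessed reset down

## Robot

A 7-joint arm with a two-finger parallel gripper is mounted at the origin on the work surface; the furniture and walls round the work are solid. World frame = base frame: x ahead of the robot, y to its left, z up, the work surface at z = 0. Lengths are in m, angles in rad, forces in N, time in s.
With the tool pointing down it reaches from about 0.4 to 0.85 m from the base axis. Payload 4.5 kg.
Tool frame: the origin (TCP) lies where the fingers leave the gripper's body, on its centre line; the fingertips stand 64 mm ahead of it and the grasp point (between the pads) lies 45 mm ahead of it; z points along the fingers, y is the line along which they close (so a half turn about z gives the same grasp; the last joint's range is limited). The gripper opens to 88 mm and grips with 3 to 60 N. Pads are 18 mm wide; open, the fingers measure 123 mm over their backs; the gripper's body (75 mm by 187 mm) begins 45 mm behind the grasp point.
Start: joints at [-1.256, 0.689, -0.195, 1.565, 0.157, 0.902, -0.215], TCP at [0.173, 0.601, 0.303] pointing down, gripper open.
Joint ranges: [-3.01, 3.01], [-0.46, 2.08], [-1.47, 1.51], [0.13, 2.56], [-1, 4.14], [0.04, 2.09], [-2.66, 2.66]. Speed limits (rad/s): [2.57, 2.57, 3.14, 3.14, 3.14, 3.14, 3.14].

## Interface

Orientations are given as a unit quaternion [x, y, z, w].
In Python, from plant import r gives the robot as it stands.
- The arm moves only by the tool play_rows, never from a script. Its arguments are lists of equal length, an entry for each row: "translation": the shift along the tool's x, y, z in m, a list of three; "delta_rot": the turn, a rotation vector about the tool's x, y, z in degrees, a list of three; "grip": the opening, from -1 (shut) to 1 (fully open). In form: {"translation": [[x, y, z], ...], "delta_rot": [[rx, ry, rz], ...], "grip": [grip, ...]}. A call has 1 to 20 rows; each row shifts and turns the commanded pose from where the row before left it, along the tool's axes as they then stand; what a row does not reach is not made up. A row lasts 1/8 s, in which the tool goes at most 62.5 mm and 10.7 degrees, less where a joint would pass 70% of its speed; a pose out of reach is approached as far as the arm can. A call with a gripper value outside its range is refused whole. The fingers move at their own pace and stop on an object; "squeeze" is the grip in N (left out, the last holds). Time passes only in rows, so rows that do not move let the fingers close. It gives the time, the measured TCP pose, the force, the opening and the grip force at its end, in the units of the state.
- r.get_state(): the state, without advancing time (a new reading comes with each control period).
- r.snapshot(name): name is "side" or "top"; returns the picture (480x640x3 uint8, blue, green, red); there is no depth.
- r.get_calibration(name): a dict with "intrinsics" (3x3 intrinsics, pixels), "k1" (the pictures are not rectified: a ray, as slopes to the right and down, at radius r is drawn at 1 + k1 r^2 times it, then the intrinsics apply), "eye" and "rotation" of the camera in the world. Camera axes: x right, y up, looking along -z (the intrinsics and any distortion apply to the point x, -y, -z); pixel columns grow to the right and rows downward; lengths in m; the calibration is good to about 2 mm. A picture is of the moment at which its call begins. get_calibration takes no time and is no camera call.
- r.finish_job(): hands the job in; it is judged then, once.
Trained networks look in the newest picture that a camera, given by its name, has taken for a name from the list of things; names that differ only in an ending like _2 or _b are one class to them, and where a whole thing is asked for, a point or a joint stands for the part that bears it (a point fixed in the world has none). Each returns a list of dicts, best first, with "confidence" (0 to 1); they miss things now and then, are a little off and sometimes report something else, mostly with a low value. They report only what shows in the picture. A call takes as long as a camera call.
- r.look_for(camera, target): "point" ([x, y, z] in m, in world coordinates, good to about 4 mm: the middle of the surface that is visible of it).
- r.silhouettes(camera, target): "pixels" (480x640 bool, what is visible of it).
The state is a dict: "clock": time; "q": joint angles; "qd": joint speeds; "joint_torque": joint torques, N m; "tool_pos": TCP position; "eef_rot": TCP orientation; "contact_force": force on the tool from outside, world axes, zero at the start; "moment": the same for the moment, N m; "opening": opening from 0.0 (shut) to 1.0 (fully open); "finger_force": force on a finger pad.
Only numpy, scipy, OpenCV 4.12 (cv2) and the standard library are available. Lean on these libraries where they do the work, as an engineer would, in place of code of your own. Each camera call takes 0.05 s, during which the arm holds its last target. There are 200 camera calls.

## Task

The dust extractor's grey starter box has tripped: pull the yellow blanking plug out of the hole in its lid and hang it by its eye on the peg of the peg stand, letting go of it. Then take the red-handled reset pin from its wooden block, reach its steel rod through the hole and push the recessed button fully down. Finish while still gripping the pin and holding the button down, and leave the wax tin and the sanding block where they are.

Things in the scene. Friction and masses are not known exactly. Their poses are not given: they have to be found in the camera images.
- starter_box: Grey sheet-metal box, fixed, 104 (x) x 92 (y) x 85 mm high, two small lamps on its front (-x) face. Origin: centre of its underside, z up. Round hole of 16 mm diameter through the middle of its 4 mm thick lid; the recessed button is straight below it.
- reset_hole (a point): Centre of the hole, level with the top of the starter box's lid (85 mm above the bench).
- reset_top (a point): Centre of the top face of the green round reset button (28 mm diameter) inside the box, under the hole; 35 mm below the lid's top when not pressed. Moves down with the button.
- reset (a joint): Travel of the reset button in m: 0 = up, 0.006 = fully down. Sprung: it returns when let go and needs about 5 N when fully down.
- plug: Yellow plug, 40 g, loose. Origin: centre of the underside of its round flange (34 mm diameter, 5 mm thick), which lies on the lid; z up. A 13 mm spigot, 12 mm long, sits loosely in the hole below. Above stands a flat tag, 34 mm wide (its y), 8 mm thick (its x), 4 to 59 mm above the origin, with a 20 mm round eye through it along x. Grip it across the 34 mm width from above.
- plug_eye (a point): Centre of the plug's eye, 43.5 mm above the plug's origin.
- peg_stand: Fixed stand: wooden base 100 x 80 x 12 mm, origin at the centre of its underside; a round post (16 mm diameter, top 171 mm high) stands 40 mm behind the origin (its +x). A steel peg (8 mm diameter, 10 mm ball at its free end) leaves the post at 165 mm height and points to the stand's -x, in its x-z plane, rising 0.2 rad.
- peg_tip (a point): Centre of the ball at the free end of the peg, 66 mm from peg_root: 24.7 mm in front of the stand's origin (-x) and 178 mm above the bench.
- peg_root (a point): Where the peg's axis meets the post's axis, 165 mm above the bench.
- pin_block: Fixed wooden block 60 x 60 x 70 mm, origin at the centre of its underside, with an upright hole (9.5 mm diameter, 40 mm deep) in the middle of its top, in which the reset pin stands.
- reset_pin: Reset pin, 122 mm long, 50 g, loose, standing tip down in its block (the tip 30 mm above the bench). Origin at the tip, z up along the pin. Steel rod of 8 mm diameter from 0 to 54 mm, brass collar of 14 mm to 60 mm, then a square red handle 15 x 15 mm (faces along x and y) from 60 to 122 mm.
- pin_tip (a point): The tip of the reset pin's rod (same as the pin's origin).
- wax_tin: Bystander: yellow round tin, 72 mm diameter, 41 mm high, origin at the centre of its underside. Leave alone.
- sanding_block: Bystander: cork sanding block 62 x 105 x 31 mm, origin at the centre of its underside. Leave alone.

How it is judged:
By the outcome, as a careful person would: the job done as asked, in the order asked, and still so for the second after the job is handed in, while the arm keeps its last pose, push and grip.
It also fails if it takes over 58 s, if anything falls off the work surface, if the arm or the gripper's body presses on something with over 40 N, if the wrist force passes 120 N, or if a joint passes its speed limit or range.

## Working session

There is one attempt and no reset: what is moved stays moved. The work goes in short steps, Python scripts to look and compute and a tool call to move; the robot and the scene stay as the last step left them, time stands still between calls to the robot, and variables do not carry over. Pictures are saved under pics/ and viewed, at most 10 in all, crops included, and the job is handed in when it is done.

Besides the shell and the picture viewer there is one more tool, called after "Emit:" as a command line: name --argument value ..., lists and objects as JSON in quotes. play_rows: Moves the arm, as the interface text tells. Its arguments: {"type":"object","properties":{"translation":{"type":"array","items":{"type":"array","items":{"type":"number"}}},"delta_rot":{"type":"array","items":{"type":"array","items":{"type":"number"}}},"grip":{"type":"array","items":{"type":"number"}},"squeeze":{"type":"number"}},"required":["translation","delta_rot","grip"]}

```bash
mkdir -p pics; cat > h.py <<'E'
import numpy as np, cv2
from plant import r
from scipy.spatial.transform import Rotation as R
def cal(n):
    c=r.get_calibration(n); return np.array(c["intrinsics"]),c["k1"],np.array(c["eye"]),np.array(c["rotation"])
def proj(n,p):
    K,k,e,Q=cal(n); 
    if Q.shape!=(3,3): Q=R.from_quat(Q).as_matrix()
    v=(np.atleast_2d(p)-e)@Q; s=np.c_[v[:,0]/-v[:,2],v[:,1]/v[:,2]]
    s=s*(1+k*(s**2).sum(1,keepdims=True)); return s@K[:2,:2].T+K[:2,2]
def ray(n,uv):
    K,k,e,Q=cal(n)
    if Q.shape!=(3,3): Q=R.from_quat(Q).as_matrix()
    d=np.linalg.solve(K,[uv[0],uv[1],1])[:2]; s=d.copy()
    for _ in range(20): s=d/(1+k*(s@s))
    v=Q@np.array([s[0],-s[1],-1]); return e,v/np.linalg.norm(v)
def tri(obs):
    A=0;b=0
    for n,uv in obs:
        e,v=ray(n,uv);P=np.eye(3)-np.outer(v,v);A=A+P;b=b+P@e
    p=np.linalg.solve(A,b); return p,[np.linalg.norm((np.eye(3)-np.outer(ray(n,u)[1],ray(n,u)[1]))@(p-ray(n,u)[0])) for n,u in obs]
def onz(n,uv,z):
    e,v=ray(n,uv); return e+v*(z-e[2])/v[2]
E
python3 - <<'E'
from h import *
np.set_printoptions(precision=4,suppress=True)
for n in("side","top"):
    im=r.snapshot(n); cv2.imwrite(f"pics/{n}0.png",im); c=r.get_calibration(n); print(n,c)
    for t in ["starter_box","reset_hole","plug","plug_eye","peg_stand","peg_tip","peg_root","pin_block","reset_pin","pin_tip","wax_tin","sanding_block"]:
        for fn in (r.look_for,):
            try: print(t,[(np.round(d["point"],4),round(d["confidence"],2)) for d in fn(n,t)[:2]])
            except Exception as ex: print(t,ex)
s=r.get_state();print(s)
E
```

```text
side {'intrinsics': array([[468.7964,   0.    , 310.3451],
       [  0.    , 468.7964, 236.8086],
       [  0.    ,   0.    ,   1.    ]]), 'k1': -0.10749955777869812, 'eye': array([0.4367, 0.8662, 0.5999]), 'rotation': array([-0.0018,  0.5157,  0.8568, -0.0005])}
starter_box [(array([ 0.5064, -0.2175,  0.0695]), 0.95)]
reset_hole [(array([ 0.5057, -0.2213,  0.0669]), 0.58)]
plug [(array([ 0.495 , -0.2483,  0.108 ]), 0.62)]
plug_eye [(array([ 0.4963, -0.2508,  0.1095]), 0.47)]
peg_stand [(array([ 0.4341, -0.0453,  0.0133]), 0.76)]
peg_tip [(array([ 0.4266, -0.047 ,  0.011 ]), 0.97)]
peg_root [(array([ 0.4295, -0.0456,  0.0102]), 0.65), (array([ 0.4954, -0.2485,  0.1072]), 0.5)]
pin_block []
reset_pin [(array([0.392 , 0.2093, 0.1234]), 0.72), (array([ 0.5039, -0.2212,  0.0658]), 0.54)]
pin_tip []
wax_tin [(array([ 0.3458, -0.2562,  0.0331]), 0.96)]
sanding_block [(array([0.409 , 0.0802, 0.0328]), 0.92), (array([0.3921, 0.2045, 0.1217]), 0.51)]
top {'intrinsics': array([[614.5527,   0.    , 315.9564],
       [  0.    , 614.5527, 232.9816],
       [  0.    ,   0.    ,   1.    ]]), 'k1': 
[... 670 characters left out ...]
.1952, 0.1519]), 0.43)]
wax_tin [(array([ 0.3436, -0.2748,  0.0443]), 0.59)]
sanding_block [(array([0.3965, 0.0674, 0.0297]), 0.76), (array([ 0.42  , -0.0485,  0.0148]), 0.39)]
{'clock': 1.3, 'q': array([-1.2562,  0.6891, -0.1946,  1.5653,  0.1573,  0.9025, -0.2151]), 'qd': array([ 0.0008,  0.0004, -0.0002,  0.0011,  0.0012,  0.0022,  0.0005]), 'joint_torque': array([  0.    , -52.7492,  -1.2673, -15.3741,  -0.052 ,  -0.0006,
         0.    ]), 'tool_pos': array([0.1732, 0.6006, 0.3027]), 'eef_rot': array([ 0.1399,  0.9902,  0.    , -0.    ]), 'contact_force': array([-1.026 , -0.9425,  0.8726]), 'moment': array([-0.0207,  0.0174,  0.0115]), 'finger_force': 0.0, 'opening': 1.0010122821642014}
```

```bash
ls pics
```

```text
side0.png
top0.png
```

View pics/side0.png

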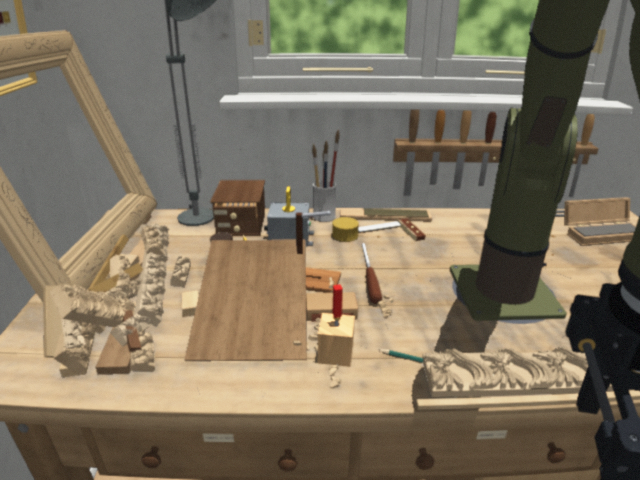

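View pics/top0.png

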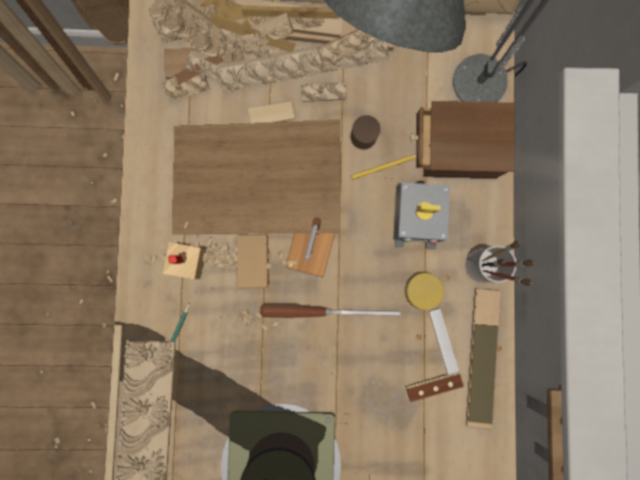

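Side view: box with yellow plug at about (288,205), stand post at (299,232) with its peg reaching right to (330,214), and the pin at (337,300). Top view: plug at (428,210), peg stand at (312,250), and pin at (176,259). I'll zoom in next.

```bash
python3 - <<'E'
from h import *
a=cv2.imread("pics/side0.png");b=cv2.imread("pics/top0.png")
def c(im,x,y,w,h,s): return cv2.resize(im[y:y+h,x:x+w],(w*s,h*s),interpolation=cv2.INTER_CUBIC)
# each 400x300 tile
t=[c(a,260,180,80,60,5),c(a,290,240,80,60,5),c(b,385,175,80,60,5),c(b,280,215,66,60,6)[:300,:400]]
t[3]=cv2.resize(b[210:285,270:370],(400,300),interpolation=cv2.INTER_CUBIC)
cv2.imwrite("pics/z1.png",np.vstack([np.hstack(t[:2]),np.hstack(t[2:])]))
cv2.imwrite("pics/z2.png",np.hstack([c(b,150,235,60,50,6),c(a,300,275,60,100,6)[:300]]))
np.set_printoptions(precision=4,suppress=True)
for n in("side","top"):
    for t in ["starter_box","plug","peg_stand","pin_block","reset_pin"]:
        for d in r.silhouettes(n,t)[:2]:
            m=np.argwhere(d["pixels"])
            if len(m): 
              rc=cv2.minAreaRect(m[:,::-1].astype(np.float32))
              print(n,t,round(d["confidence"],2),len(m),m.mean(0)[::-1],m.min(0)[::-1],m.max(0)[::-1],rc)
E
```

```text
side starter_box 0.71 1244 [286.496 222.119] [264 202] [313 245] ((288.9488830566406, 223.27793884277344), (49.64030838012695, 41.9664421081543), 2.2906100749969482)
side plug 0.47 145 [288.3241 201.2414] [284 187] [294 211] ((289.0, 199.0), (24.0, 10.0), 90.0)
side plug 0.47 967 [314.8046 262.9276] [295 211] [340 292] ((316.44537353515625, 252.3787078857422), (82.08587646484375, 39.04241943359375), 79.77783203125)
side peg_stand 0.71 926 [313.9395 260.878 ] [295 211] [339 291] ((315.7567443847656, 251.54055786132812), (81.87068176269531, 39.126953125), 80.53767395019531)
side pin_block 0.68 1685 [336.0742 340.273 ] [317 313] [354 365] ((335.67962646484375, 339.25439453125), (37.44038391113281, 50.79771423339844), 4.573921203613281)
side reset_pin 0.81 404 [337.1337 302.7104] [331 284] [343 326] ((336.9339904785156, 304.9238586425781), (11.684515953063965, 42.178253173828125), 4.085616588592529)
top starter_box 0.62 1644 [310.2841 249.8729] [287 217] [332 275] ((310.6886901855469, 244.33961486816406), (40.246639251708984, 56.0431022644043), 15.945395469665527)
top plug 0.56 282 [426.0816 209.8404] [416 202] [438 218] ((426.25006103515625, 208.75003051757812), (16.970561981201172, 20.50609588623047), 45.0)
top peg_stand 0.95 1704 [310.0194 249.9548] [287 217] [333 276] ((310.32781982421875, 244.52078247070312), (40.0665397644043, 56.62136459350586), 14.931416511535645)
top pin_block 0.81 1030 [184.866  261.6379] [163 243] [204 279] ((183.8842315673828, 261.15606689453125), (37.71141815185547, 31.744783401489258), 10.007980346679688)
top reset_pin 0.47 122 [176.     259.5574] [169 255] [183 264] ((176.0, 259.5), (9.0, 14.0), 90.0)
top reset_pin 0.2 3120 [420.884  213.7785] [393 180] [449 250] ((421.6676025390625, 214.81304931640625), (55.10520935058594, 69.67325592041016), 2.7927021980285645)
```

View pics/z1.png

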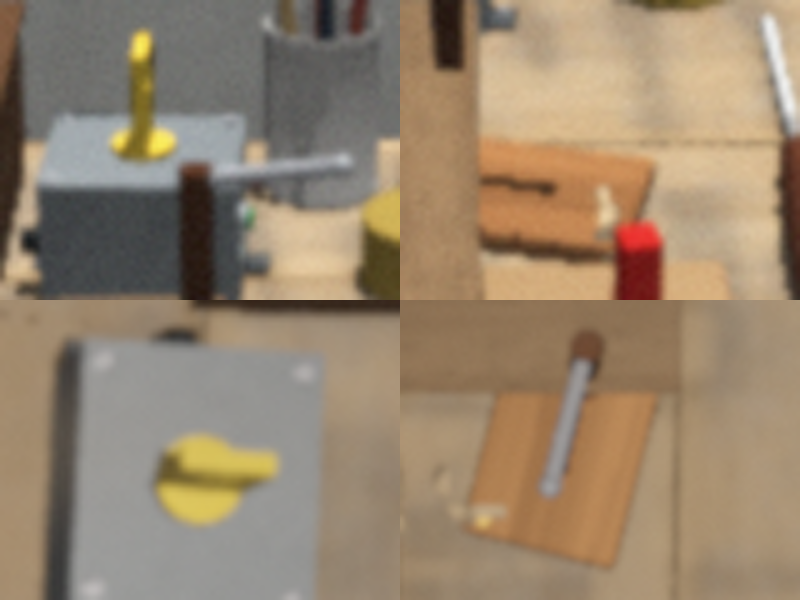

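View pics/z2.png

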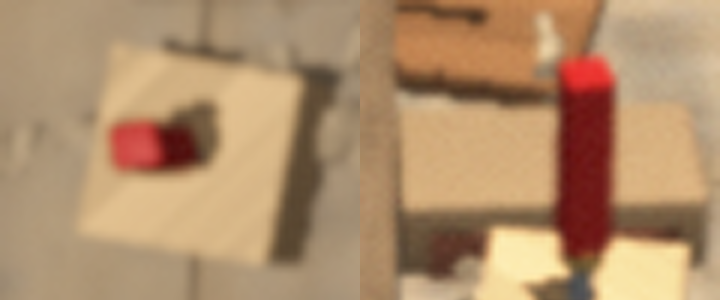

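Side: tag top at (288,187), peg ball at (329,212), post top at (299,213.5), pin top at (337,287). Top: plug flange centre at (424.6,210.4), ball at (307,257), post at (316.6,221), pin top at (172.3,258.8). The tag is nearly parallel to world y.

```bash
python3 - <<'E'
from h import *
np.set_printoptions(precision=4,suppress=True)
for k,s,t in [("plugtagtop",(288.2,187),None),("flange",(288.2,208.2),(424.6,210.4)),("ball",(328.8,211.6),(307,257.1)),("post",(298.8,213.5),(316.6,220.9)),("pintop",(337.3,287),(172.3,258.8))]:
    if t: print(k,tri([("side",s),("top",t)]))
print("flange z.09",onz("top",(424.6,210.4),.09),onz("side",(288.2,208.2),.09))
print("tagtop side",[onz("side",(288.2,187),.144)])
print("ball z.178",onz("top",(307,257.1),.178),"post",onz("top",(316.6,220.9),.171))
print("pintop",onz("top",(172.3,258.8),.152))
T=lambda x,y:onz("top",(150+x/6-.4,235+y/6-.4),.07)
q=[T(113,45),T(303,75),T(268,262),T(80,232)]; print("block",np.mean(q,0),[np.linalg.norm(q[i]-q[i-1]) for i in range(4)],[np.degrees(np.arctan2(*(q[i]-q[i-1])[[1,0]])) for i in range(4)])
T=lambda x,y:onz("top",(270+x/4-.4,210+y/4-.4),.012)
q=[T(100,92),T(257,92),T(212,268),T(68,228)]; print("base",q,[np.degrees(np.arctan2(*(q[i]-q[i-1])[[1,0]])) for i in range(4)],[np.linalg.norm(q[i]-q[i-1]) for i in range(4)])
T=lambda x,y:onz("top",(385+x/5-.4,175+y/5-.4),.085)
q=[T(80,45),T(322,52),T(70,300)];print("box",[ (np.degrees(np.arctan2(*(b-a)[[1,0]])),np.linalg.norm(b-a)) for a,b in((q[1],q[0]),(q[2],q[0]))])
# tag top edges at z .144
T=lambda x,y:onz("top",(385+x/5-.4,175+y/5-.4),.144)
print("tagtop",T(185,463),T(275,463),[T(185,163),T(277,164)])
# robot finger check
s=r.get_state();M=R.from_quat(s["eef_rot"]).as_matrix();print(M)
E
```

```text
flange (array([ 0.4997, -0.2613,  0.0881]), [np.float64(0.00020586468618381042), np.float64(0.00020586468618379578)])
ball (array([ 0.401 , -0.0401,  0.1805]), [np.float64(2.4483333767300117e-05), np.float64(2.448333376731041e-05)])
post (array([ 0.4656, -0.0554,  0.169 ]), [np.float64(0.00026678003490790295), np.float64(0.0002667800349079059)])
pintop (array([0.3935, 0.1988, 0.1491]), [np.float64(0.00012311448615029245), np.float64(0.0001231144861502608)])
flange z.09 [ 0.4997 -0.261   0.09  ] [ 0.4993 -0.2572  0.09  ]
tagtop side [array([ 0.4986, -0.2717,  0.144 ])]
ball z.178 [ 0.4011 -0.0401  0.178 ] post [ 0.4657 -0.0553  0.171 ]
pintop [0.3932 0.1981 0.152 ]
block [0.3941 0.1986 0.07  ] [np.float64(0.05996741355792637), np.float64(0.06079538817391068), np.float64(0.06016263682698169), np.float64(0.05987424148121798)] [np.float64(-7.223663719651891), np.float64(-97.56618699838826), np.float64(171.8976642849246), np.float64(82.24849179388737)]
base [array([ 0.4574, -0.0138,  0.012 ]), array([ 0.4595, -0.093 ,  0.012 ]), array([ 0.3703, -0.0724,  0.012 ]), array([0.3885, 0.0003, 0.012 ])] [np.float64(-11.560829930266577), np.float64(-88.46795667614337), np.float64(167.02145014862987), np.float64(75.97860305592448)] [np.float64(0.0703299550337422), np.float64(0.07924737109214496), np.float64(0.09152942773628027), np.float64(0.07499184842268893)]
box [(np.float64(89.81588415037005), np.float64(0.09244604564368761)), (np.float64(-1.3886719144639366), np.float64(0.09804559430234731))]
tagtop [ 0.39   -0.2463  0.144 ] [ 0.3909 -0.2786  0.144 ] [array([ 0.4985, -0.2452,  0.144 ]), array([ 0.499 , -0.2784,  0.144 ])]
[[-0.9609  0.277   0.    ]
 [ 0.277   0.9609  0.0001]
 [-0.      0.0001 -1.    ]]
```

Emit:
play_rows --translation '[[-0.0326, -0.0239, 0], [-0.0326, -0.0239, 0], [-0.0326, -0.0239, 0], [-0.0326, -0.0239, 0], [-0.0326, -0.0239, 0], [-0.0326, -0.0239, 0], [-0.0326, -0.0239, 0], [-0.0326, -0.0239, 0], [-0.0326, -0.0239, 0], [-0.0326, -0.0239, 0], [-0.0067, -0.0392, 0], [-0.0067, -0.0392, 0], [-0.0067, -0.0392, 0], [-0.0067, -0.0392, 0], [-0.0067, -0.0392, 0], [-0.0067, -0.0392, 0], [-0.0067, -0.0392, 0], [-0.0067, -0.0392, 0], [0, 0, 0]]' --delta_rot '[[0, 0, 0], [0, 0, 0], [0, 0, 0], [0, 0, 0], [0, 0, 0], [0, 0, 0], [0, 0, 0], [0, 0, 0], [0, 0, 0], [0, 0, 0], [0, 0, 0], [0, 0, 0], [0, 0, 0], [0, 0, 0], [0, 0, 0], [0, 0, 0], [0, 0, 0], [0, 0, 0], [0, 0, 0]]' --grip '[1, 1, 1, 1, 1, 1, 1, 1, 1, 1, 1, 1, 1, 1, 1, 1, 1, 1, 1]' --squeeze 20

```text
clock: 4.18
tool_pos: [0.3842, -0.0384, 0.3028]
eef_rot: [0.143, 0.99, -0.001, -0.0]
contact_force: [0.7, 0.6, 0.6]
opening: 1.001
finger_force: 0.0
```

```bash
cat >> h.py <<'E'
def go(p,ang,rx=None):
    """tool-frame delta (from measured pose) to tool-down pose with tool x at ang deg"""
    s=r.get_state();M=R.from_quat(s["eef_rot"]).as_matrix();a=np.radians(ang)
    G=np.array([[np.cos(a),np.sin(a),0],[np.sin(a),-np.cos(a),0],[0,0,-1]])
    print("q",np.round(s["q"],2),"F",np.round(s["contact_force"],1),"t",round(s["clock"],2),"op",round(s["opening"],3))
    print("trans",np.round(M.T@(np.array(p)-s["tool_pos"]),4),"rot",np.round(np.degrees(R.from_matrix(M.T@G).as_rotvec()),2))
E
python3 -c "
from h import *
go([.499,-.261,.26],179)"
```

```text
q [ 0.18  0.4  -0.29  2.23  0.23  0.53  1.  ] F [0.7 0.6 0.6] t 4.17 op 1.001
trans [-0.1732 -0.1809  0.043 ] rot [ -0.07  -0.02 -15.46]
```

Emit:
play_rows --translation '[[-0.0248, -0.0258, 0.006], [-0.0248, -0.0258, 0.006], [-0.0248, -0.0258, 0.006], [-0.0248, -0.0258, 0.006], [-0.0248, -0.0258, 0.006], [-0.0248, -0.0258, 0.006], [-0.0248, -0.0258, 0.007], [0, 0, 0], [0, 0, 0], [0, 0, 0]]' --delta_rot '[[0, 0, 0], [0, 0, 0], [0, 0, 0], [0, 0, 0], [0, 0, 0], [0, 0, 0], [0, 0, -5], [0, 0, -5], [0, 0, -5.5], [0, 0, 0]]' --grip '[1, 1, 1, 1, 1, 1, 1, 1, 1, 1]'

```text
clock: 5.42
tool_pos: [0.5023, -0.2562, 0.2596]
eef_rot: [0.005, 1.0, 0.0, 0.0]
contact_force: [-0.6, -0.5, 1.0]
opening: 0.997
finger_force: 0.0
```

```bash
python3 - <<'E'
from h import *
go([.499,-.261,.1735],179)
a=r.snapshot("side");b=r.snapshot("top")
def c(im,x,y,w,h): 
    return cv2.resize(im[y:y+h,x:x+w],(400,600),interpolation=cv2.INTER_CUBIC)
for n,im in(("side",a),("top",b)):
    s=r.get_state();M=R.from_quat(s["eef_rot"]).as_matrix()
    for d in (.064,): 
        for y in(-.0615,-.044,0,.044,.0615):
            print(n,proj(n,s["tool_pos"]+M@[0,y,d])) 
cv2.imwrite("pics/a1.png",np.hstack([c(a,240,110,100,150),c(b,370,130,100,150)]))
E
```

```text
q [ 0.61  0.68 -0.37  1.79  0.35  0.73  1.61] F [-0.6 -0.5  1. ] t 5.42 op 0.997
trans [ 0.0033 -0.0049  0.0861] rot [0.05 0.04 0.43]
side [[287.47664502 162.27626847]]
side [[287.09258634 164.45589796]]
side [[286.08255006 170.19290763]]
side [[285.00388675 176.327394  ]]
side [[284.55425107 178.88686529]]
top [[469.50585504 202.85466657]]
top [[459.32254577 202.48419122]]
top [[433.76755685 201.54868492]]
top [[408.26815616 200.60685387]]
top [[398.13784031 200.23034628]]
```

View pics/a1.png

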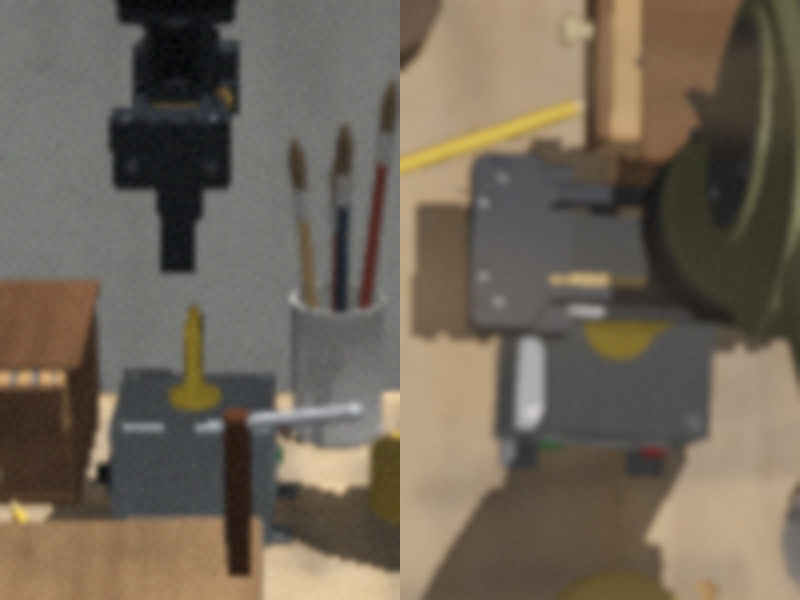

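The fingertip lies where the calibration predicts (about 284.3,177.5 in the side view), and the tag is right below the open fingers. I'll go down and grip.

Emit:
play_rows --translation '[[0.0033, -0.0049, 0.02], [0, 0, 0.025], [0, 0, 0.025], [0, 0, 0.016], [0, 0, 0], [0, 0, 0], [0, 0, 0], [0, 0, 0], [0, 0, 0]]' --delta_rot '[[0, 0, 0.4], [0, 0, 0], [0, 0, 0], [0, 0, 0], [0, 0, 0], [0, 0, 0], [0, 0, 0], [0, 0, 0], [0, 0, 0]]' --grip '[1, 1, 1, 1, 1, -1, -1, -1, -1]' --squeeze 25

```text
clock: 6.65
tool_pos: [0.4983, -0.2622, 0.174]
eef_rot: [0.009, 1.0, -0.0, 0.0]
contact_force: [0.0, -0.3, 0.2]
opening: 0.578
finger_force: 0.0
```

```bash
python3 -c "
from h import *
go([.499,-.261,.1735],179);s=r.get_state();print(s['tool_pos'],s['finger_force'])"
```

```text
q [ 0.58  0.81 -0.3   1.86  0.42  0.54  1.55] F [ 0.  -0.3  0.2] t 6.65 op 0.578
trans [-0.0007  0.0012  0.0005] rot [-0.01  0.03  0.  ]
[ 0.49830594 -0.26219435  0.17402087] 0.0
```

Emit:
play_rows --translation '[[0, 0, 0], [0, 0, 0], [0, 0, 0], [0, 0, 0]]' --delta_rot '[[0, 0, 0], [0, 0, 0], [0, 0, 0], [0, 0, 0]]' --grip '[-1, -1, -1, -1]'

```text
clock: 7.15
tool_pos: [0.4982, -0.2621, 0.1737]
eef_rot: [0.009, 1.0, 0.0, -0.0]
contact_force: [-0.8, 0.3, 1.0]
opening: 0.381
finger_force: 25.0
```

Emit:
play_rows --translation '[[0, 0, -0.01], [0, 0, -0.02], [0, 0, -0.03], [0, 0, -0.03], [0, 0, -0.02], [0.017, 0.0195, 0], [0.017, 0.0195, 0], [0.017, 0.0195, 0], [0.017, 0.0195, 0], [0.017, 0.0195, 0], [0.017, 0.0195, 0], [0.017, 0.0195, 0], [0.017, 0.0195, 0], [0, 0, 0], [0, 0, 0], [0, 0, 0], [0, 0, 0]]' --delta_rot '[[0, 0, 0], [0, 0, 0], [0, 0, 0], [0, 0, 0], [0, 0, 0], [0, 0, 0], [0, 0, 0], [0, 0, 0], [0, 0, 0], [0, 0, 0], [0, 0, 0], [0, 0, 0], [0, 0, 0], [0, 0, 4.1], [0, 0, 4.1], [0, 0, 4.1], [0, 0, 0]]' --grip '[-1, -1, -1, -1, -1, -1, -1, -1, -1, -1, -1, -1, -1, -1, -1, -1, -1]'

```text
clock: 9.28
tool_pos: [0.3651, -0.1037, 0.2842]
eef_rot: [0.115, 0.993, -0.0, 0.0]
contact_force: [-0.9, -0.1, -0.7]
opening: 0.383
finger_force: 25.0
```

```bash
python3 -c "
from h import *
go([.365,-.104,.2245],166.7)
r.snapshot('top'); h=r.look_for('top','reset_hole'); print(h[:2])
b=r.snapshot('top');a=r.snapshot('side')
cv2.imwrite('pics/b1.png',np.hstack([cv2.resize(a[120:240,260:360],(500,600),interpolation=3),cv2.resize(b[180:250,390:460],(300,300),interpolation=3).repeat(1,0) if 0 else cv2.resize(b[170:310,390:460],(300,600),interpolation=3)]))
"
```

```text
q [ 0.36  0.43 -0.3   2.28  0.28  0.46  1.17] F [-0.9 -0.1 -0.7] t 9.28 op 0.383
trans [ 0.0001 -0.0003  0.0597] rot [-0.01  0.05  0.07]
[{'point': [0.4954, -0.2597, 0.0839], 'confidence': 0.92}]
```

View pics/b1.png

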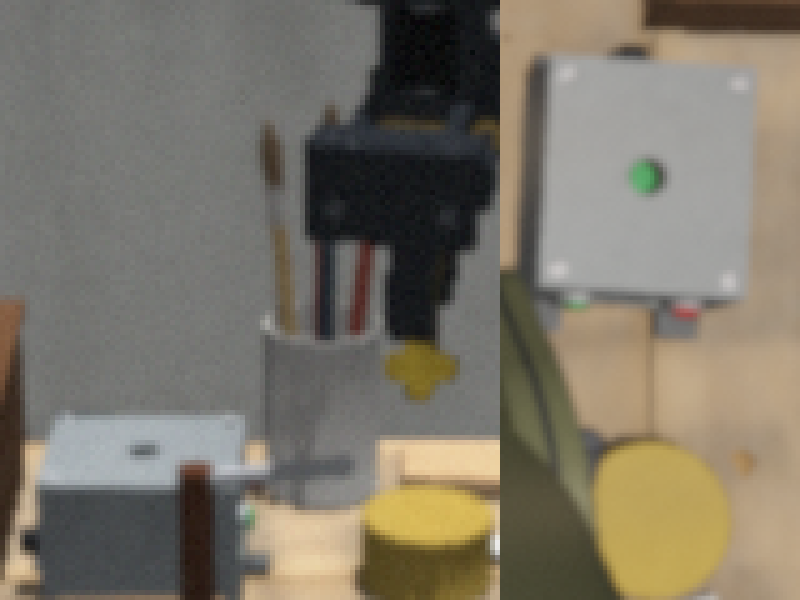

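The plug is held upright below the gripper at (344,193). The hole is now visible at (424,210) in the top view and (288.6,209.6) in the side view. I'll lower beside the peg and slide in front of it.

Emit:
play_rows --translation '[[0, 0, 0.02], [0, 0, 0.02], [0, 0, 0.017], [0, 0.02, 0], [0, 0.025, 0], [0, 0.025, 0], [0, 0, 0], [0, 0, 0]]' --delta_rot '[[0, 0, 0], [0, 0, 0], [0, 0, 0], [0, 0, 0], [0, 0, 0], [0, 0, 0], [0, 0, 0], [0, 0, 0]]' --grip '[-1, -1, -1, -1, -1, -1, -1, -1]'

```text
clock: 10.48
tool_pos: [0.3807, -0.0364, 0.2267]
eef_rot: [0.116, 0.993, -0.0, -0.0]
contact_force: [0.0, 0.1, -0.4]
opening: 0.377
finger_force: 25.0
```

```bash
python3 - <<'E'
from h import *
np.set_printoptions(precision=4,suppress=True)
go([.3815,-.0355,.227],166.7)
a=r.snapshot('side');b=r.snapshot('top')
cv2.imwrite('pics/c1.png',np.hstack([cv2.resize(a[150:250,270:370],(400,400),interpolation=3),cv2.resize(b[200:280,270:350],(400,400),interpolation=3)]))
g=b[185:235,400:450].astype(int); m=(g[:,:,1]-g[:,:,2]>25)
print("green",np.argwhere(m).mean(0)[::-1]+[400,185],m.sum())
gr=g.sum(2);m2=(gr<300)&(np.hypot(*(np.indices(gr.shape)-np.array([25,24])[:,None,None]))<9)
u=m|m2;p=np.argwhere(u).mean(0)[::-1]+[400,185];print(p,u.sum(),onz("top",p,.085))
g=a[200:220,278:300].astype(int).sum(2); m=g<np.median(g)-110;print(m.sum()); q=np.argwhere(m).mean(0)[::-1]+[278,200];print(q,onz("side",q,.085),tri([("top",p),("side",q)]))
E
```

```text
q [ 0.08  0.56 -0.16  2.34  0.33  0.26  0.96] F [ 0.   0.1 -0.4] t 10.47 op 0.377
trans [-0.0006  0.001  -0.0003] rot [-0.03 -0.03 -0.01]
green [423.122  210.9756] 41
[423.5745 210.8298] 47 [ 0.4994 -0.26    0.085 ]
155
[289.6581 209.8065] [ 0.4956 -0.2579  0.085 ] (array([ 0.4976, -0.26  ,  0.0843]), [np.float64(0.0019175343164661122), np.float64(0.0019175343164661801)])
```

View pics/c1.png

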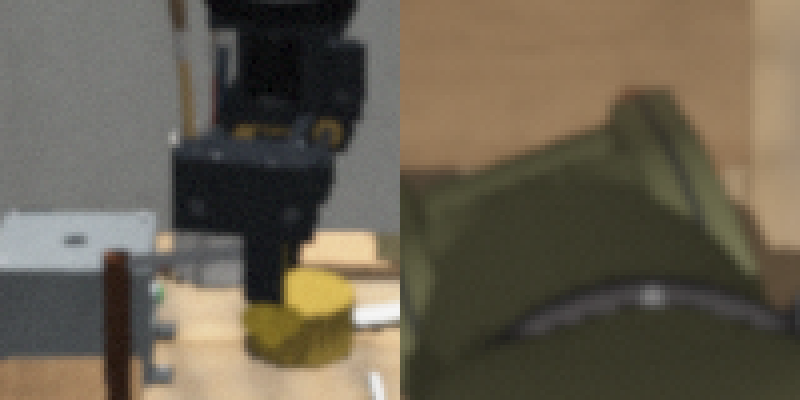

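The peg runs from the post at (300,215) to behind the near finger, which hides the ball. The measured positions agree, so I'll slide on in small steps and watch the force.

Emit:
play_rows --translation '[[0, 0.001, 0], [-0.008, 0, 0.0016], [-0.008, 0, 0.0016], [-0.008, 0, 0.0016], [-0.008, 0, 0.0016]]' --delta_rot '[[0, 0, 0], [0, 0, 0], [0, 0, 0], [0, 0, 0], [0, 0, 0]]' --grip '[-1, -1, -1, -1, -1]'

```text
clock: 11.2
tool_pos: [0.4131, -0.0422, 0.2201]
eef_rot: [0.116, 0.993, 0.0, 0.0]
contact_force: [-0.6, -0.4, -0.5]
opening: 0.381
finger_force: 25.0
```

Emit:
play_rows --translation '[[-0.008, 0, 0.0016], [-0.008, 0, 0.0016], [-0.005, 0, 0.001], [0, 0, 0.003], [0, 0, 0.002], [0, 0, 0]]' --delta_rot '[[0, 0, 0], [0, 0, 0], [0, 0, 0], [0, 0, 0], [0, 0, 0], [0, 0, 0]]' --grip '[-1, -1, -1, -1, -1, -1]'

```text
clock: 11.95
tool_pos: [0.4325, -0.0468, 0.2112]
eef_rot: [0.116, 0.993, -0.0, -0.0]
contact_force: [-0.3, -0.2, 4.2]
opening: 0.38
finger_force: 25.0
```

```bash
python3 - <<'E'
from h import *
go([.433,-.047,.21],166.7)
a=r.snapshot('side')
cv2.imwrite('pics/d1.png',cv2.resize(a[170:250,270:370],(600,480),interpolation=3))
E
```

```text
q [ 0.12  0.63 -0.18  2.21  0.33  0.33  1.  ] F [-0.3 -0.2  4.2] t 11.95 op 0.38
trans [-0.0005 -0.      0.0012] rot [-0.01 -0.01  0.02]
```

View pics/d1.png

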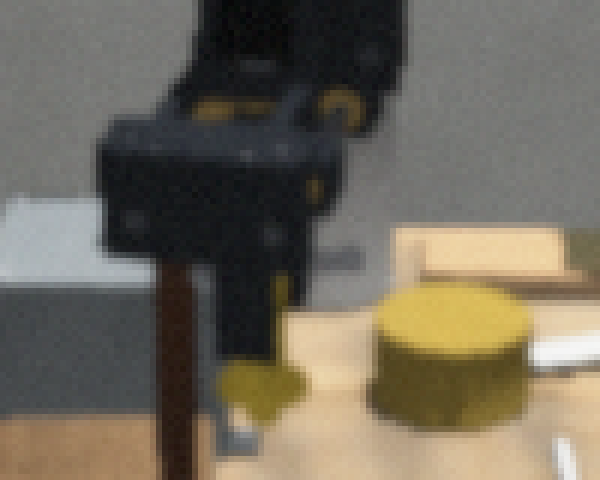

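The peg's end pokes out on the near side of the tag at (327,213), and a 4 N upward force says the eye is resting on the peg. I'll release and lift straight up.

Emit:
play_rows --translation '[[0, 0, 0], [0, 0, 0], [0, 0, 0], [0, 0, 0], [0, 0, 0], [0, 0, -0.015], [0, 0, -0.025], [0, 0, -0.03], [0, 0, -0.03]]' --delta_rot '[[0, 0, 0], [0, 0, 0], [0, 0, 0], [0, 0, 0], [0, 0, 0], [0, 0, 0], [0, 0, 0], [0, 0, 0], [0, 0, 0]]' --grip '[0.5, 0.5, 0.5, 0.5, 0.5, 0.5, 0.5, 0.5, 0.5]'

```text
clock: 13.12
tool_pos: [0.4325, -0.0469, 0.312]
eef_rot: [0.116, 0.993, 0.0, -0.0]
contact_force: [-0.1, -0.3, -0.5]
opening: 0.751
finger_force: 0.0
```

```bash
python3 - <<'E'
from h import *
# pin: grasp handle centre z .121 ; above first
for d in (172,174): go([.3935,.1985,.28],d)
a=r.snapshot('side');b=r.snapshot('top')
cv2.imwrite('pics/e1.png',np.hstack([cv2.resize(a[170:250,280:360],(400,400),interpolation=3),cv2.resize(b[235:285,150:200],(400,400),interpolation=3)]))
E
```

```text
q [ 0.21  0.44 -0.31  2.09  0.22  0.63  1.09] F [-0.1 -0.3 -0.5] t 13.12 op 0.751
trans [0.0944 0.2299 0.032 ] rot [ 0.   -0.03 -5.28]
q [ 0.21  0.44 -0.31  2.09  0.22  0.63  1.09] F [-0.1 -0.3 -0.5] t 13.12 op 0.751
trans [0.0944 0.2299 0.032 ] rot [ 0.   -0.03 -7.28]
```

View pics/e1.png

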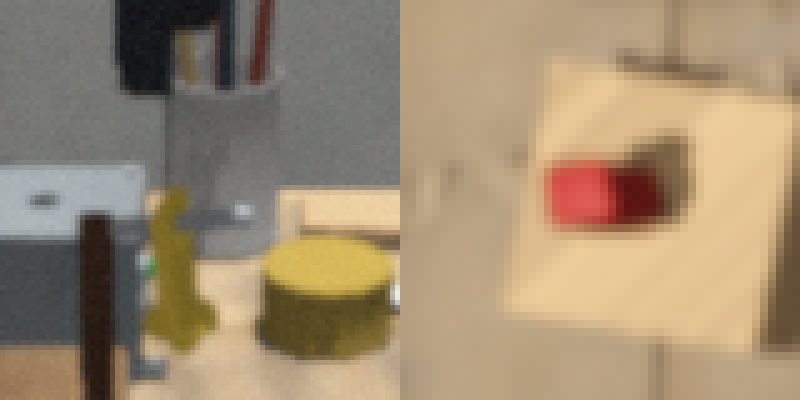

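The plug hangs by its eye near the post at (316,220), with the peg end free at (328,212). The pin still stands in its block, with its handle top at (173,259) in the top view. On to the pin.

Emit:
play_rows --translation '[[0.0135, 0.0328, 0.0], [0.0135, 0.0328, 0.0], [0.0135, 0.0328, 0.0], [0.0135, 0.0328, 0.0], [0.0135, 0.0328, 0.01], [0.0135, 0.0328, 0.01], [0.0134, 0.0331, 0.012], [0, 0, 0], [0, 0, 0], [0, 0, 0]]' --delta_rot '[[0, 0, 0], [0, 0, 0], [0, 0, 0], [0, 0, 0], [0, 0, 0], [0, 0, 0], [0, 0, -3], [0, 0, -3.5], [0, 0, -3.8], [0, 0, 0]]' --grip '[0.8, 0.8, 0.8, 0.8, 0.8, 0.8, 0.8, 0.8, 0.8, 0.8]'

```text
clock: 14.48
tool_pos: [0.3933, 0.1984, 0.2783]
eef_rot: [0.026, 1.0, -0.0, -0.001]
contact_force: [-0.2, -0.3, 0.2]
opening: 0.896
finger_force: 0.0
```

```bash
python3 -c "
from h import *
go([.3935,.1985,.17],177)"
```

```text
q [-0.37  0.51 -0.31  2.12  0.28  0.55  0.64] F [-0.2 -0.3  0.2] t 14.47 op 0.896
trans [-0.0003  0.0002  0.1083] rot [-0.04 -0.08 -0.01]
```

Emit:
play_rows --translation '[[0, 0, 0.03], [0, 0, 0.03], [0, 0, 0.03], [0, 0, 0.018], [0, 0, 0], [0, 0, 0], [0, 0, 0], [0, 0, 0], [0, 0, 0], [0, 0, 0], [0, 0, 0], [0, 0, 0], [0, 0, 0], [0, 0, 0], [0, 0, 0], [0, 0, 0]]' --delta_rot '[[0, 0, 0], [0, 0, 0], [0, 0, 0], [0, 0, 0], [0, 0, 0], [0, 0, 0], [0, 0, 0], [0, 0, 0], [0, 0, 0], [0, 0, 0], [0, 0, 0], [0, 0, 0], [0, 0, 0], [0, 0, 0], [0, 0, 0], [0, 0, 0]]' --grip '[0.8, 0.8, 0.8, 0.8, 0.8, -1, -1, -1, -1, -1, -1, -1, -1, -1, -1, -1]' --squeeze 45

```text
clock: 16.48
tool_pos: [0.3938, 0.1986, 0.1711]
eef_rot: [0.026, 1.0, 0.0, 0.0]
contact_force: [0.1, 0.9, 0.2]
opening: 0.178
finger_force: 45.0
```

```bash
python3 -c "
from h import *
go([.3935,.1985,.17],177);s=r.get_state();print(s['tool_pos'],s['finger_force'],s['moment'])"
```

```text
q [-0.48  0.72 -0.14  2.22  0.42  0.23  0.52] F [0.1 0.9 0.2] t 16.48 op 0.178
trans [ 0.0003 -0.0001  0.0011] rot [0.01 0.   0.01]
[0.39377194 0.19859247 0.17111567] 44.99809481436387 [0.01638357 0.01933143 0.02495916]
```

Emit:
play_rows --translation '[[0, 0, -0.012], [0, 0, -0.03], [0, 0, -0.036], [0, 0, -0.036], [0, 0, -0.036], [0, 0, -0.036], [-0.0108, -0.0377, 0], [-0.0108, -0.0377, 0], [-0.0108, -0.0377, 0], [-0.0108, -0.0377, 0], [-0.0108, -0.0377, 0], [-0.0108, -0.0377, 0], [-0.0108, -0.0377, 0], [-0.0108, -0.0377, 0], [-0.0108, -0.0377, 0], [-0.0108, -0.0377, 0], [-0.0108, -0.0377, 0], [-0.0108, -0.0377, 0], [0, 0, 0], [0, 0, 0]]' --delta_rot '[[0, 0, 0], [0, 0, 0], [0, 0, 0], [0, 0, 0], [0, 0, 0], [0, 0, 0], [0, 0, 0], [0, 0, 0], [0, 0, 0], [0, 0, 0], [0, 0, 0], [0, 0, 0], [0, 0, 0], [0, 0, 0], [0, 0, 0], [0, 0, 0], [0, 0, 0], [0, 0, 0], [0, 0, 0], [0, 0, 0]]' --grip '[-1, -1, -1, -1, -1, -1, -1, -1, -1, -1, -1, -1, -1, -1, -1, -1, -1, -1, -1, -1]'

```text
clock: 18.98
tool_pos: [0.4992, -0.2589, 0.3574]
eef_rot: [0.026, 1.0, 0.001, -0.0]
contact_force: [0.1, -0.3, -0.3]
opening: 0.183
finger_force: 45.0
```

```bash
python3 -c "
from h import *
go([.499,-.26,.235],177)"
```

```text
q [ 0.6   0.55 -0.34  1.68  0.21  0.94  1.7 ] F [ 0.1 -0.3 -0.3] t 18.98 op 0.183
trans [ 1.000e-04 -1.300e-03  1.224e-01] rot [ 0.07 -0.03  0.05]
```

Emit:
play_rows --translation '[[0, -0.0015, 0.03], [0, 0, 0.03], [0, 0, 0.03], [0, 0, 0.032], [0, 0, 0], [0, 0, 0]]' --delta_rot '[[0, 0, 0], [0, 0, 0], [0, 0, 0], [0, 0, 0], [0, 0, 0], [0, 0, 0]]' --grip '[-1, -1, -1, -1, -1, -1]'

```text
clock: 19.73
tool_pos: [0.5002, -0.2607, 0.2364]
eef_rot: [0.025, 1.0, -0.0, 0.001]
contact_force: [0.7, 0.2, -0.7]
opening: 0.178
finger_force: 45.0
```

```bash
python3 - <<'E'
from h import *
np.set_printoptions(precision=2,suppress=True)
go([.499,-.2605,.235],177)
a=r.snapshot('side');s=r.get_state();t=s["tool_pos"]
print("tip",proj("side",t-[0,0,.141]),"hole",proj("side",[.499,-.2605,.085]), "1cm x",proj("side",t-[-.01,0,.141]))
cv2.imwrite('pics/f1.png',cv2.resize(a[170:230,250:330],(800,600),interpolation=3))
print("pin",[(d["point"],d["confidence"]) for d in r.look_for("side","reset_pin")[:2]])
print("plug",[(np.round(d["point"],3),d["confidence"]) for d in r.look_for("side","plug")[:2]])
E
```

```text
q [ 0.57  0.71 -0.28  1.82  0.3   0.66  1.63] F [ 0.7  0.2 -0.7] t 19.73 op 0.178
trans [0. 0. 0.] rot [0.   0.09 0.09]
tip [[287.79 205.62]] hole [[288.4 209.4]] 1cm x [[283.99 205.62]]
pin [([0.4979, -0.2558, 0.1397], 0.57)]
plug [(array([ 0.43, -0.04,  0.15]), 0.51)]
```

View pics/f1.png

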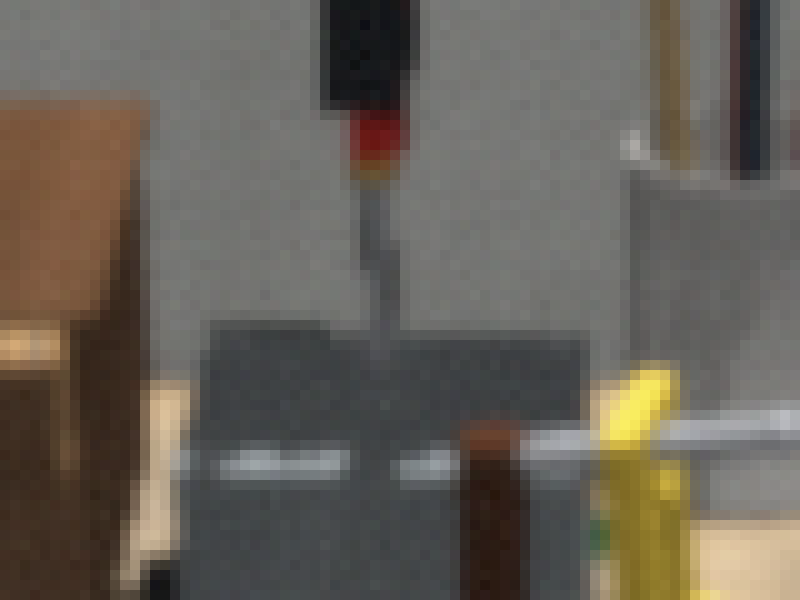

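The rod hangs straight, from (287.5,188) to its tip at (288.2,206), right over the hole, and the plug still hangs on the peg at (314,212). I'll go down gently.

Emit:
play_rows --translation '[[0.001, 0, 0.004], [0, 0, 0.004], [0, 0, 0.004], [0, 0, 0.004], [0, 0, 0.004], [0, 0, 0]]' --delta_rot '[[0, 0, 0], [0, 0, 0], [0, 0, 0], [0, 0, 0], [0, 0, 0], [0, 0, 0]]' --grip '[-1, -1, -1, -1, -1, -1]'

```text
clock: 20.62
tool_pos: [0.4984, -0.2613, 0.2146]
eef_rot: [0.026, 1.0, 0.0, -0.0]
contact_force: [0.4, 1.1, -0.2]
opening: 0.181
finger_force: 45.0
```

No contact, and the tip is 11 mm below the lid's top.

Emit:
play_rows --translation '[[0, 0, 0.006], [0, 0, 0.006], [0, 0, 0.006], [0, 0, 0.004], [0, 0, 0.003], [0, 0, 0]]' --delta_rot '[[0, 0, 0], [0, 0, 0], [0, 0, 0], [0, 0, 0], [0, 0, 0], [0, 0, 0]]' --grip '[-1, -1, -1, -1, -1, -1]' --squeeze 55

```text
clock: 21.38
tool_pos: [0.4985, -0.2614, 0.19]
eef_rot: [0.026, 1.0, 0.0, -0.0]
contact_force: [-1.0, 1.1, 0.9]
opening: 0.18
finger_force: 55.0
```

Emit:
play_rows --translation '[[0, 0, 0.002], [0, 0, 0.002], [0, 0, 0]]' --delta_rot '[[0, 0, 0], [0, 0, 0], [0, 0, 0]]' --grip '[-1, -1, -1]'

```text
clock: 21.75
tool_pos: [0.4986, -0.2614, 0.1862]
eef_rot: [0.026, 1.0, -0.0, 0.0]
contact_force: [-2.2, -0.8, 4.3]
opening: 0.179
finger_force: 55.0
```

Emit:
play_rows --translation '[[0, 0, 0.001], [0, 0, 0.001], [0, 0, 0]]' --delta_rot '[[0, 0, 0], [0, 0, 0], [0, 0, 0]]' --grip '[-1, -1, -1]'

```text
clock: 22.12
tool_pos: [0.4988, -0.2615, 0.1848]
eef_rot: [0.026, 1.0, -0.0, 0.0]
contact_force: [-1.8, -0.3, 8.3]
opening: 0.177
finger_force: 55.0
```

Emit:
play_rows --translation '[[0, 0, 0.001], [0, 0, 0.0], [0, 0, 0]]' --delta_rot '[[0, 0, 0], [0, 0, 0], [0, 0, 0]]' --grip '[-1, -1, -1]'

```text
clock: 22.5
tool_pos: [0.499, -0.2615, 0.1845]
eef_rot: [0.026, 1.0, -0.0, 0.001]
contact_force: [-3.2, 0.5, 14.8]
opening: 0.179
finger_force: 55.0
```

The button is at its stop: 15 N, and the tool has descended about 6 mm since contact. I'll do a last check on the plug and force, then hand in.

```bash
python3 - <<'E'
from h import *
r.snapshot("side")
for t in("plug","reset_pin","wax_tin","sanding_block"): print(t,[(np.round(d["point"],3),round(d["confidence"],2)) for d in r.look_for("side",t)[:2]])
s=r.get_state();print(s["contact_force"],s["tool_pos"],s["finger_force"])
if 8<s["contact_force"][2]<30: print(r.finish_job())
E
```

```text
plug [(array([ 0.426, -0.036,  0.145]), 0.51)]
reset_pin [(array([ 0.496, -0.251,  0.106]), 0.55)]
wax_tin [(array([ 0.346, -0.254,  0.033]), 0.6)]
sanding_block [(array([0.399, 0.082, 0.03 ]), 0.73), (array([ 0.494, -0.258,  0.103]), 0.2)]
[-2.30238908  1.24097962 14.46311523] [ 0.4989932  -0.26146944  0.18448572] 55.000156997703016
the job is handed in; nothing more can be done
None
```

The job is handed in: the plug hangs on the peg, and the gripped pin holds the reset button against its stop at about 14 N; I never touched the wax tin or sanding block, and the hand-in gave no verdict.

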